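# Check the plating of a case back with the gauge's pen probe

## Robot

A 6-joint arm with a two-finger parallel gripper is mounted at the origin on a cart in front of the work surface, level with it; the furniture and walls round the work are solid. World frame = base frame: x ahead of the robot, y to its left, z up, the work surface at z = 0. Lengths are in m, angles in rad, forces in N, time in s.
With the tool pointing down it reaches from about 0.35 to 0.85 m from the base axis. Payload 8.1 kg.
Tool frame: the origin (TCP) lies at the centre of the arm's flange, where the gripper is bolted on; the fingertips stand 186 mm ahead of it and the grasp point (between the pads) lies 167 mm ahead of it (robot.grasp_offset is the distance from the TCP to the grasp point, in m); z points along the fingers, y is the line along which they close (so a half turn about z gives the same grasp; the last joint's range is limited). The gripper opens to 93 mm and grips with 3 to 60 N. Pads are 15 mm wide; open, the fingers measure 128 mm over their backs; the gripper's body (75 mm by 188 mm) begins 65 mm behind the grasp point.
Start: joints at [1.216, 0.13, 1.488, -0, 1.523, -0.085], TCP at [0.16, 0.578, 0.405] pointing down, gripper open.
Joint ranges: [-2.96, 2.96], [-0.89, 2.26], [0.02, 2.5], [-1.34, 4.48], [0, 2.73], [-2.66, 2.66]. Speed limits (rad/s): [2.39, 2.39, 2.79, 3.14, 3.14, 3.14].

## Interface

Orientations are given as a rotation vector (axis times angle).
In Python, from plant import robot gives the robot as it stands.
- The arm moves only by the tool drive_tool, never from a script. Its argument "moves" is one flat list of numbers, 7 for each row, row after row: the finger opening in mm, from 0 to 93, then the shift along the tool's x, y, z in mm, then the turn, a rotation vector about the tool's x, y, z in degrees. A call has 1 to 8 rows; each row shifts and turns the commanded pose from where the row before left it, along the tool's axes as they then stand; what a row does not reach is not made up. A row lasts 1/10 s, in which the tool goes at most 50 mm and 8.59 degrees, less where a joint would pass 70% of its speed; a pose out of reach is approached as far as the arm can. A call is refused whole if a number of a shift passes 50 or a number of a turn 8.59, either way. A call with a gripper value outside its range is refused whole. The fingers move at their own pace and stop on an object; "grip_force" is the grip in N (left out, the last holds). Time passes only in rows, so rows that do not move let the fingers close. It gives the time, the measured TCP pose, the force, the opening and the grip force at its end, in the units of the state.
- robot.read_state(): the state, without advancing time (a new reading comes with each control period).
- robot.read_camera(name): name is "side" or "top"; returns a dict with "color" (400x640x3 uint8, red, green, blue), "depth" (400x640 float32, m along the optical axis (not along the pixel's ray), 0 where there is no reading), "mtx" (3x3 intrinsics, pixels), "R" (3x3) and "t" (3): a world point X has camera coordinates R X + t. Camera axes: x right, y down, z forward; pixel columns grow to the right and rows downward; lengths in m; the calibration is good to about 2 mm. A picture is of the moment at which its call begins.
- robot.close_job(): hands the job in; it is judged then, once.
The state is a dict: "t": time; "q": joint angles; "dq": joint speeds; "joint_torque": joint torques, N m; "tool_pos": TCP position; "orientation": TCP orientation; "force": force on the tool from outside, world axes, zero at the start; "wrist_torque": the same for the moment, N m; "opening": finger opening in m; "gripper_force": force on a finger pad.
Only numpy, scipy, OpenCV 4.12 (cv2) and the standard library are available. Lean on these libraries where they do the work, as an engineer would, in place of code of your own. Each camera call takes 0.05 s, during which the arm holds its last target. There are 200 camera calls.

## Task

Check the plating of the steel case back clamped in the ball vice: on the bench gauge press the round key (wakes it), then the right-hand one of the two square keys (next coating programme), then the wide key (starts the reading), each by itself, fully down and let up again, without pressing the left-hand square key. Then draw the pen probe up out of its holder and set its sprung tip down inside the marked ring on the case back, square to that tilted face, pressing lightly until the tip is about half way in, never hard. Finish there: the program ends with the gripper still holding the probe on the mark; leave the oil bottle, dust cups, tweezers and wire spool where they are.

Things in the scene. Friction and masses are not known exactly. Their poses are not given: they have to be found in the camera images.
- gauge: Grey bench gauge, fixed, 106 (x) x 150 (y) mm; origin under its middle, x from the key side to the back, y left, z up. Deck 32 mm high; tilted display along the back, up to 78 mm high, clear of the keys. Row of four white keys along y at x = -27 mm, tops 39 mm above the worktop; from left to right, y = +51 round, +17 and -17 square, -52 wide
- key_round (a joint): Round key (20 mm across) at the left end of the row: joint value 0 up, 0.004 m fully down; spring about 1 N at rest rising to 4 N at the bottom stop; counts as pressed past 0.003 m and as up below 0.001 m
- key_round_top (a point): centre of the round key's top; moves with the key
- key_sq_left (a joint): Left one of the two square keys (17 x 17 mm), second from left, not to be pressed: joint value 0 up, 0.004 m fully down; spring about 1 N at rest rising to 4 N at the bottom stop; counts as pressed past 0.003 m and as up below 0.001 m
- key_sq_left_top (a point): centre of that key's top
- key_sq_right (a joint): Right one of the two square keys (17 x 17 mm), third from left: joint value 0 up, 0.004 m fully down; spring about 1 N at rest rising to 4 N at the bottom stop; counts as pressed past 0.003 m and as up below 0.001 m
- key_sq_right_top (a point): centre of that key's top
- key_wide (a joint): Wide key (17 mm deep, 28 mm wide) at the right end of the row: joint value 0 up, 0.004 m fully down; spring about 1 N at rest rising to 4 N at the bottom stop; counts as pressed past 0.003 m and as up below 0.001 m
- key_wide_top (a point): centre of that key's top
- holder: Probe holder fixed to the worktop: dark round foot 68 mm across, 10 mm high, carrying an upright aluminium tube, outside diameter 29 mm, bore 21 mm, rim 76 mm above the worktop; origin under the middle of the foot, on the tube's axis, z up. Beware of the bench's long lamp head overhead, whatever the start: underside 586 mm above the worktop, over x = 0.59 to 0.75, y = -0.38 to 0.31 m
- probe: Loose pen probe, 95 g, round about its z (up), hanging by its collar on the holder's rim. Origin at the nose's lower end (26 mm above the worktop at the start). Barrel diameter 16 up to z = 50; collar 26 across, z = 50 to 55; dark grey grip diameter 18, z = 55 to 106; top z = 110 mm. Best gripped at z = 85 (111 mm above the worktop). Must rise 62 mm to clear the holder
- probe_tip (a joint): The probe's sprung tip, a steel pin diameter 5 mm with a round end: 0 is fully out (10 mm beyond the nose), 0.008 m fully in; the spring gives 1 N at 0, 3 N half way in, 5 N fully in
- tip (a point): the outermost point of the sprung tip, 10 mm below the probe's origin when the tip is fully out (95 mm below the advised grip point); z along the pen, up from tip to grip
- vice: Fixed white ball vice, foot 97 mm across, 96 mm high; origin under its foot. Its jaw face is tilted 15.6 degrees, outward normal (0.208, -0.170, 0.963) in its own axes, always leaning to the robot's side (within 62 degrees of -x). On it a round steel case back, diameter 38, 4.5 mm thick, between four brass pins 1 mm higher than it, middle about 95 mm above the worktop
- spot (a point): middle of the marked ring on the case back's upper face (black ring of 9 mm diameter with four short ticks, 7.8 mm off the middle of the case back), 97 mm above the worktop (the exact height is this point's z); z is the outward normal of the face
- oil_bottle: small yellow oil bottle with a red cap, diameter 14, height 38 mm, standing, loose, beside the holder: leave alone; origin under its middle
- dust_cup_a: clear round dust cup, diameter 28, height 14 mm, loose, beside the holder: leave alone; origin under its middle
- dust_cup_b: clear round dust cup, diameter 32, height 9 mm, loose, behind the vice: leave alone; origin under its middle
- tweezers: steel tweezers lying flat, 121 mm long, 10 mm high, loose, behind the work: leave alone; origin under the middle
- wire_spool: small spool of brass wire, diameter 28, height 14 mm, loose, behind the work: leave alone; origin under its middle
Not all that is in view belongs to the job. Of the things that look like the probe, the smaller one is meant.

How it is judged:
On the way, in this order (a step that is already met when the one before it is completed fails the run):
1. the round key is pressed fully down, by itself (value of joint key_round above 0.003 m and value of joint each of key_sq_left, key_sq_right, key_wide below 0.001 m), for 0.05 s.
2. then the right-hand square key, by itself (value of joint key_sq_right above 0.003 m and value of joint each of key_round, key_sq_left, key_wide below 0.001 m), for 0.05 s.
3. then the wide key, by itself (value of joint key_wide above 0.003 m and value of joint each of key_round, key_sq_left, key_sq_right below 0.001 m), for 0.05 s.
4. all keys are up again and the probe has been drawn clear of its holder (value of joint each of key_round, key_sq_left, key_sq_right, key_wide below 0.001 m and z of probe in the frame of holder above 0.09 m and contact force between the fingers and probe above 1 N), for 0.1 s.
At the end, for the whole second after the job is handed in: The gripper still holds the probe, clear of its holder; its tip is on the case back within 4 mm of the ring's middle, 1.5 to 6.5 mm pushed in (about 2 to 4 N), the pen within 0.10 rad of square to the face and still; all four keys are up (value of joint each of key_round, key_sq_left, key_sq_right, key_wide below 0.001 m and distance between tip and spot below 0.004 m and angle between the z axis of probe and the z axis of spot, either way round below 0.1 rad and angle between probe's own z axis and vertical below 0.6 rad and value of joint probe_tip between 0.0015 and 0.0065 m and contact force between probe and vice between 0.8 and 7 N and contact force between the fingers and probe above 1 N and contact force between probe and holder below 0.05 N and linear speed of probe below 0.01 m/s); the arm keeps its last pose, push and grip.
It fails at once if the left-hand square key is pressed (value of joint key_sq_left above 0.0025 m).
It fails at once if the probe is pressed hard (over 15 N) on the case back or vice (contact force between probe and vice above 15 N).
It fails at once if the oil bottle, a dust cup, the tweezers or the wire spool is shoved aside (over 20 mm) or knocked over (distance of any of oil_bottle, dust_cup_a, dust_cup_b, tweezers, wire_spool from where it was at the start of the episode above 0.02 m or angle between any of oil_bottle, dust_cup_a, dust_cup_b, tweezers, wire_spool's own z axis and vertical above 0.6 rad).
It also fails if it takes over 64 s, if anything falls off the work surface, if the arm or the gripper's body presses on something with over 40 N, if the wrist force passes 120 N, or if a joint passes its speed limit or range.

## Working session

There is one attempt and no reset: what is moved stays moved. The work goes in short steps, Python scripts to look and compute and a tool call to move; the robot and the scene stay as the last step left them, time stands still between calls to the robot, and variables do not carry over. Pictures are saved under pics/ and viewed, at most 10 in all, crops included, and the job is handed in when it is done.

Besides the shell and the picture viewer there is one more tool, called after ">>>" as name(argument=value, ...) on one line, values as JSON. drive_tool: Moves the arm, as the interface text tells. Its arguments: {"type":"object","properties":{"moves":{"type":"array","items":{"type":"number"}},"grip_force":{"type":"number"}},"required":["moves"]}

```bash
mkdir -p pics; ls; python3 - <<'E'
from plant import robot
import cv2,numpy as np
for n in("side","top"):
    c=robot.read_camera(n); cv2.imwrite(f"pics/{n}0.png",c["color"][:,:,::-1]); np.savez(f"{n}0.npz",**c)
    print(n,c["mtx"].tolist(),c["R"].round(3).tolist(),c["t"].round(3).tolist(), (-c["R"].T@c["t"]).round(3))
s=robot.read_state();print(s)
E
```

```text
pics
side [[511.5786063841316, 0.0, 310.8791711207374], [0.0, 511.5786063841316, 200.00874307887406], [0.0, 0.0, 1.0]] [[0.891, -0.454, 0.003], [-0.3, -0.594, -0.746], [0.34, 0.664, -0.666]] [-0.495, 0.252, 0.99] [ 0.18  -0.732  0.848]
top [[398.7909986586851, 0.0, 322.5220238901062], [0.0, 398.7909986586851, 197.5947805010371], [0.0, 0.0, 1.0]] [[-0.029, -0.999, 0.021], [-0.983, 0.025, -0.183], [0.182, -0.026, -0.983]] [0.005, 0.558, 1.062] [0.355 0.019 1.146]
{'t': 0.1, 'q': array([ 1.21562426e+00,  1.31084941e-01,  1.48915639e+00,  5.92266515e-06,
        1.52303158e+00, -8.54035613e-02]), 'dq': array([ 4.08430993e-05, -3.78799519e-05, -4.19151177e-03,  7.21756284e-05,
       -2.53713131e-03, -1.22665894e-03]), 'joint_torque': array([ 9.58988712e-04, -5.61341107e+01, -4.93097126e+01,  7.69803068e-02,
        2.92251573e-02, -1.10582214e-04]), 'tool_pos': array([0.15981181, 0.57810948, 0.40380021]), 'orientation': array([-4.22417756e-01, -3.11268662e+00,  2.57322643e-03]), 'force': array([ 0.8851907 ,  0.82650683, -0.27587609]), 'wrist_torque': array([-0.0017104 ,  0.02152986,  0.02171541]), 'gripper_force': 0.0, 'opening': 0.09297680296428144}
```

View pics/top0.png

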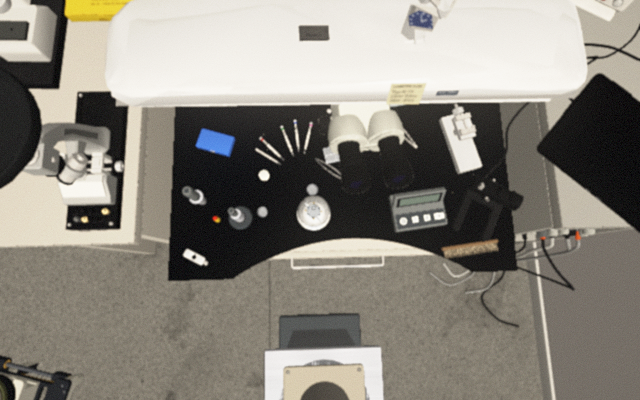

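View pics/side0.png

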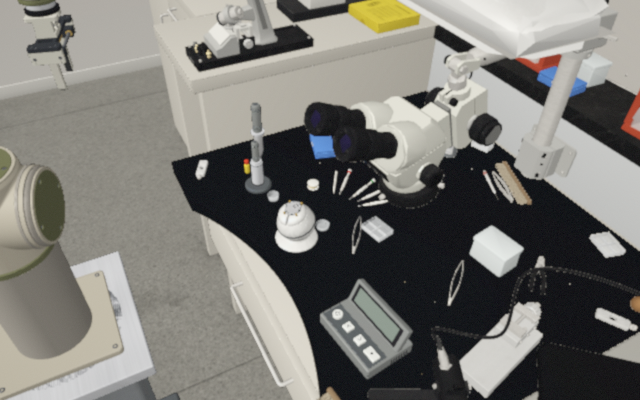

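The top view shows the gauge at (418,208), the vice at (313,210), the holder at about (238,215) and a similar upright object at (193,196). In the side view both uprights overlap near (257,150). The probe candidates are therefore top (238,215) and top (193,196), so I'll check them in one close crop.

```bash
python3 - <<'E'
import cv2,numpy as np
t=cv2.imread("pics/top0.png");s=cv2.imread("pics/side0.png")
a=cv2.resize(t[170:260,170:350],(800,400),interpolation=cv2.INTER_CUBIC)  # x4.44
b=cv2.resize(s[95:205,225:285],(109,200),interpolation=cv2.INTER_CUBIC)
c=cv2.resize(s[190:260,225:345],(340,198),interpolation=cv2.INTER_CUBIC)
d=cv2.resize(t[180:235,380:460],(291,200),interpolation=cv2.INTER_CUBIC)
o=np.zeros((600,800,3),np.uint8);o[:400]=a;o[400:,:109]=b;o[400:598,120:460]=c;o[400:,470:761]=d
cv2.imwrite("pics/crop1.png",o)
E
```

```text
(no output)
```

View pics/crop1.png

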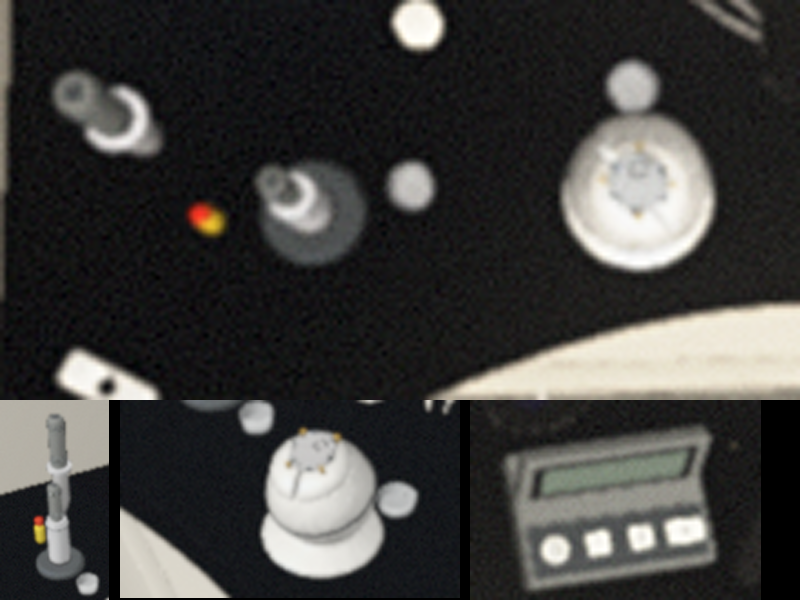

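The crop shows the smaller probe in the grey-footed holder at top (238,215), with the oil bottle at (216,219) and the dust cup at (262,212) beside it. The larger, footless one at (193,196) is the decoy. The ring is visible on the case back near top (315,208). Next I measure.

```bash
cat >h.py <<'E'
import numpy as np,cv2
def load(n): return dict(np.load(n))
def ray(c,u,v):
    d=c["R"].T@np.linalg.solve(c["mtx"],[u,v,1.]); return -c["R"].T@c["t"],d
def onz(c,u,v,z):
    o,d=ray(c,u,v); return o+d*(z-o[2])/d[2]
def proj(c,X):
    p=c["mtx"]@(c["R"]@np.asarray(X)+c["t"]); return p[:2]/p[2]
def tri(c1,p1,c2,p2):
    o1,d1=ray(c1,*p1);o2,d2=ray(c2,*p2)
    s=np.linalg.lstsq(np.c_[d1,-d2],o2-o1,rcond=None)[0]
    a=o1+d1*s[0];b=o2+d2*s[1]; return (a+b)/2,np.linalg.norm(a-b)
def cloud(c,u0,u1,v0,v1):
    v,u=np.mgrid[v0:v1,u0:u1]; z=c["depth"][v0:v1,u0:u1]
    k=z>0; P=np.linalg.solve(c["mtx"],np.stack([u[k],v[k],np.ones(k.sum())]))*z[k]
    return (c["R"].T@(P-c["t"][:,None])).T,u[k],v[k]
def blobs(m,off=(0,0),amin=8):
    n,_,st,ce=cv2.connectedComponentsWithStats(m.astype(np.uint8))
    return [(ce[i]+off,st[i,4]) for i in range(1,n) if st[i,4]>=amin]
E
python3 - <<'E'
from h import *
np.set_printoptions(precision=4,suppress=True)
T=load("top0.npz");S=load("side0.npz")
for c,n,(u0,u1,v0,v1) in((T,"top",(392,452,208,228)),(S,"side",(325,385,300,365))):
    g=c["color"][v0:v1,u0:u1].min(2)
    for p,a in blobs(g>185,(u0,v0)): print(n,"key",p,a,onz(c,*p,.039))
# holder foot cloud / probe
for c,n,b in((T,"top",(222,256,202,232)),(S,"side",(240,275,95,200))):
    P,u,v=cloud(c,*b)
    for lo,hi in((.008,.013),(.07,.08),(.09,.125),(.13,.142)):
        k=(P[:,2]>lo)&(P[:,2]<hi)&(abs(P[:,0]-.55)<.15); print(n,lo,k.sum(),np.median(P[k],0) if k.any() else 0,(P[k].min(0)+P[k].max(0))/2 if k.any() else 0)
for c,n,b in((T,"top",(295,332,190,232)),(S,"side",(275,320,198,250))):
    P,u,v=cloud(c,*b); k=(P[:,2]>.085)&(P[:,2]<.112)
    Q=P[k];m=np.median(Q,0);w=np.ones(len(Q),bool)
    for _ in range(8):
        A=np.c_[Q[w][:,:2],np.ones(w.sum())];x=np.linalg.lstsq(A,Q[w][:,2],rcond=None)[0]
        w=abs(Q[:,2]-np.c_[Q[:,:2],np.ones(len(Q))]@x)<.003
    nn=np.array([-x[0],-x[1],1]);nn/=np.linalg.norm(nn);print(n,"vice",k.sum(),w.sum(),m,"normal",nn,"ctr",Q[w].mean(0))
    hsv=cv2.cvtColor(c["color"],cv2.COLOR_RGB2HSV)[b[2]:b[3],b[0]:b[1]]
    for p,a in blobs((hsv[...,1]>75)&(hsv[...,0]<30)&(hsv[...,2]>90),(b[0],b[2]),2): print("brass",p,a,onz(c,*p,.096))
t=T["color"][190:225,295:332][:,:,::-1];s=S["color"][198:230,275:315][:,:,::-1]
o=np.zeros((600,800,3),np.uint8);o[:378,:400]=cv2.resize(t,(400,378),interpolation=cv2.INTER_CUBIC);o[:320,400:]=cv2.resize(s,(400,320),interpolation=cv2.INTER_CUBIC)
cv2.imwrite("pics/crop2.png",o[:380])
E
```

```text
top key [438.8103 215.3793] 58 [ 0.5015 -0.3364  0.039 ]
top key [426.5    217.3529] 34 [ 0.4968 -0.3011  0.039 ]
top key [415. 219.] 37 [ 0.493  -0.2682  0.039 ]
top key [403.0714 220.8095] 42 [ 0.4888 -0.2343  0.039 ]
side key [337.1818 313.5974] 77 [ 0.4907 -0.2366  0.039 ]
side key [347.6316 326.4737] 76 [ 0.494  -0.2706  0.039 ]
side key [358.8659 339.5976] 82 [ 0.4982 -0.3042  0.039 ]
side key [371.0496 353.8156] 141 [ 0.5025 -0.339   0.039 ]
top 0.008 175 [0.5092 0.2182 0.0101] [0.5158 0.2277 0.0104]
top 0.07 32 [0.5079 0.2214 0.0754] [0.5153 0.2268 0.0752]
top 0.09 27 [0.5105 0.2215 0.1065] [0.5151 0.2251 0.1073]
top 0.13 39 [0.5161 0.2266 0.1353] [0.5163 0.2269 0.135 ]
side 0.008 235 [0.5191 0.2194 0.0099] [0.571  0.2953 0.0105]
side 0.07 150 [0.5626 0.3257 0.0758] [0.5813 0.3262 0.0751]
side 0.09 557 [0.5738 0.4345 0.1076] [0.5857 0.3292 0.1074]
side 0.13 114 [0.56   0.3196 0.1345] [0.5596 0.328  0.1359]
top vice 297 157 [0.5199 0.0173 0.0916] normal [-0.0202 -0.1084  0.9939] ctr [0.5191 0.0133 0.0915]
side vice 331 210 [0.5187 0.0091 0.0923] normal [-0.1362 -0.1906  0.9722] ctr [0.5172 0.0093 0.0922]
brass [289.2 200.6] 5 [0.5206 0.0382 0.096 ]
brass [301.4 202.8] 5 [0.5414 0.0195 0.096 ]
```

View pics/crop2.png

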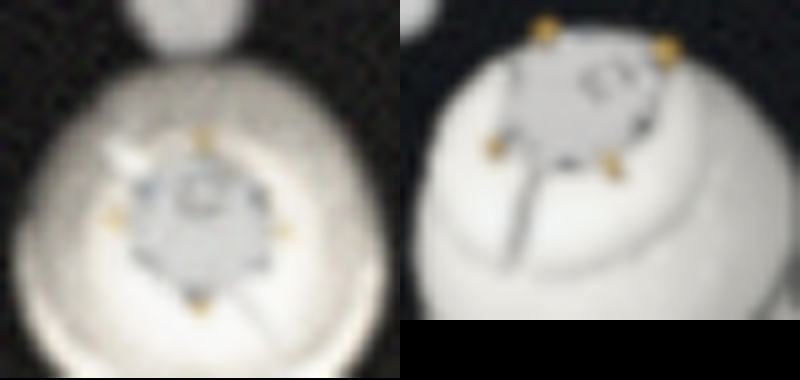

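```bash
python3 - <<'E'
from h import *
np.set_printoptions(precision=4,suppress=True)
T=load("top0.npz");S=load("side0.npz")
tp=lambda u,v:((u+.5)/10.81-.5+295,(v+.5)/10.8-.5+190)
sp=lambda u,v:((u-400+.5)/10-.5+275,(v+.5)/10-.5+198)
pins=[((204,138),(667,50)),((283,232),(612,165)),((201,308),(495,147)),((116,218),(545,30))]
X=[]
for a,b in pins:
    x,e=tri(T,tp(*a),S,sp(*b));X.append(x);print(x,e)
X=np.array(X);n=np.cross(X[0]-X[2],X[1]-X[3]);n/=np.linalg.norm(n);n*=np.sign(n[2]);print("normal",n,"ctr",X.mean(0))
a,b=tp(200,193),sp(607,82)
print("ring",tri(T,a,S,b),onz(T,*a,.097),onz(S,*b,.097))
# vice centre from foot outline
for c,nm,(u0,u1,v0,v1) in((T,"top",(288,336,188,234)),(S,"side",(272,322,195,254))):
    P,u,v=cloud(c,u0,u1,v0,v1)
    k=(P[:,2]>.05)&(P[:,2]<.12)&(P[:,0]<.57)
    d=P[k];A=np.c_[2*d,np.ones(len(d))];
    x=np.linalg.lstsq(A,(d**2).sum(1),rcond=None)[0];print(nm,"ball",x[:3],np.sqrt(x[3]+x[:3]@x[:3]))
# probe top / foot via triangulation
g=T["color"];print("probe top top-view px by depth:")
P,u,v=cloud(T,222,256,202,232);k=(P[:,2]>.13);print(u[k].mean(),v[k].mean(),onz(T,u[k].mean(),v[k].mean(),.136))
k=(P[:,2]>.07)&(P[:,2]<.083)&(abs(P[:,0]-.51)<.05);print("collar",u[k].mean(),v[k].mean(),onz(T,u[k].mean(),v[k].mean(),.079))
# foot ellipse in top & side
for c,b in((T,(222,256,202,232)),(S,(240,275,172,198))):
    P,u,v=cloud(c,*b);k=(P[:,2]>.006)&(P[:,2]<.014)
    pts=np.c_[u[k],v[k]].astype(np.float32);h=cv2.convexHull(pts)
    W=np.array([onz(c,*q,.010)[:2] for q in h[:,0]]).astype(np.float32);print("foot",cv2.minEnclosingCircle(W))
P,u,v=cloud(S,250,266,125,160);k=(P[:,1]<.27)&(P[:,1]>.15);print("side probe",k.sum(),np.median(P[k],0),P[k].max(0))
for z in(.10,.12,.13):print(z,proj(S,[.512,.222,z]),proj(T,[.512,.222,z]))
for r in range(125,160,5):
    k=(abs(P[:,1]-.22)<.06)&(v==r);print(r,u[k].min() if k.any() else 0,u[k].max() if k.any() else 0,P[k][:,2].mean() if k.any() else 0)
E
```

```text
[0.5381 0.0157 0.1009] 0.0021126247870585165
[ 0.5155 -0.0033  0.092 ] 0.002049071351300719
[0.4975 0.0175 0.0876] 0.0015838352688960422
[0.5192 0.0379 0.0967] 0.0017396941313069971
normal [-0.3131 -0.0811  0.9462] ctr [0.5176 0.0169 0.0943]
ring (array([0.5247, 0.0171, 0.0959]), np.float64(0.0011040366902333378)) [0.524  0.0173 0.097 ] [0.5248 0.016  0.097 ]
top ball [0.5219 0.0174 0.0569] 0.03972836226815296
side ball [0.5226 0.0155 0.0562] 0.040544933778284734
probe top top-view px by depth:
231.0 210.4102564102564 [0.5154 0.2265 0.136 ]
collar 236.55555555555554 214.75555555555556 [0.5122 0.2232 0.079 ]
foot ((0.5159801244735718, 0.2271786630153656), 0.03372376412153244)
foot ((0.5182444453239441, 0.20819513499736786), 0.04637321084737778)
side probe 138 [0.5145 0.22   0.1159] [0.5286 0.2327 0.1393]
0.1 [253.7902 155.4598] [235.4786 213.6999]
0.12 [253.1986 148.7783] [233.9854 212.5921]
0.13 [252.8979 145.383 ] [233.2172 212.0222]
125 0 0 0
130 0 0 0
135 0 0 0
140 0 0 0
145 251 258 0.13041021749795534
150 251 258 0.11758382618344393
155 252 258 0.10218610472121369
```

```bash
python3 - <<'E'
from h import *
from scipy.optimize import least_squares
np.set_printoptions(precision=4,suppress=True)
T=load("top0.npz");S=load("side0.npz")
tp=lambda u,v:np.array(((u+.5)/10.81-.5+295,(v+.5)/10.8-.5+190))
sp=lambda u,v:np.array(((u-400+.5)/10-.5+275,(v+.5)/10-.5+198))
pins=[((204,138),(667,50)),((283,232),(612,165)),((201,308),(495,147)),((116,218),(545,30))]
def frame(az):
    t=np.radians(15.6);n=np.array([np.sin(t)*np.cos(az),np.sin(t)*np.sin(az),np.cos(t)])
    e=np.cross([-np.sin(az),np.cos(az),0],n);return n,e,np.cross(n,e)
def res(p):
    az,ph,r=p[:3];C=p[3:6];n,e,f=frame(az);o=[]
    for i,(a,b) in enumerate(pins):
        X=C+r*(e*np.cos(ph-i*np.pi/2)+f*np.sin(ph-i*np.pi/2))
        o+=[proj(T,X)-tp(*a)-p[6:8],proj(S,X)-sp(*b)-p[8:10]]
    return np.r_[np.concatenate(o),p[6:]*.3]
best=None
for ph in np.arange(0,6.3,.8):
    q=least_squares(res,np.r_[3.3,ph,.021,.518,.017,.095,0,0,0,0])
    if best is None or q.cost<best.cost:best=q
p=best.x;print("cost",best.cost,"az",np.degrees(p[0]),"p",p,"n",frame(p[0])[0],"azsd",np.degrees(np.sqrt(np.linalg.inv(best.jac.T@best.jac)[0,0])*.3))
n=frame(p[0])[0];print("res",res(p)[:16])
C=p[3:6]
for c,a,d in((T,tp(200,193),p[6:8]),(S,sp(607,82),p[8:10])):
    o,r=ray(c,*(a-d));s=((C-n*.001-o)@n)/(r@n);R=o+s*r;print("ring",R,"off",np.linalg.norm(R-C))
for c,b in((T,(300,330,195,225)),(S,(275,320,198,230))):
    P,u,v=cloud(c,*b);k=np.linalg.norm(P-C,axis=1)<.016;d=P[k]
    w=np.linalg.svd(d-d.mean(0))[2][2];print(k.sum(),"normal",w*np.sign(w[2]),d.mean(0))
P,u,v=cloud(T,170,470,100,260)
for nm,(u0,u1,v0,v1) in dict(eyeL=(338,374,158,195),eyeR=(378,415,155,190),decoy=(178,210,182,208),gaugeback=(388,450,186,206)).items():
    k=(u>=u0)&(u<u1)&(v>=v0)&(v<v1)&(P[:,2]>.03);print(nm,P[k].min(0),P[k].max(0))
k=(P[:,2]>.11)&(P[:,0]<.62)
for y in np.arange(-.4,.4,.05):
    m=k&(abs(P[:,1]-y)<.025)
    if m.any():print(round(y,2),"minx",P[m][:,0].min(),"z",P[m][:,2].min(),P[m][:,2].max())
E
```

```text
cost 0.8128975453987174 az 188.6960191398186 p [ 3.2934  2.9201  0.0212  0.5177  0.0169  0.094   0.1274 -0.3451 -0.3492
  0.2066] n [-0.2658 -0.0407  0.9632] azsd 7.7365178926402365
res [ 0.136   0.0474 -0.0357  0.4708  0.3531 -0.3877  0.4357 -0.1879 -0.3956
  0.1101 -0.2917 -0.6323 -0.0821  0.1992 -0.1398  0.3681]
ring [0.5235 0.0177 0.0946] off 0.0058938919606258975
ring [0.5265 0.0178 0.0954] off 0.008971202921388841
109 normal [-0.294  -0.007   0.9558] [0.5177 0.017  0.0946]
121 normal [-0.2684  0.0022  0.9633] [0.5174 0.0169 0.0949]
eyeL [ 0.5115 -0.098   0.34  ] [ 0.5884 -0.038   0.3964]
eyeR [ 0.52   -0.1846  0.343 ] [ 0.5888 -0.1236  0.397 ]
decoy [0.545  0.3127 0.0311] [0.5804 0.3464 0.1753]
gaugeback [ 0.52   -0.3541  0.0301] [ 0.5768 -0.1354  0.3563]
-0.2 minx 0.5247625966651047 z 0.35083185447667425 0.5915977507984245
-0.15 minx 0.5200100679628484 z 0.28966168093834005 0.6200445629003922
-0.1 minx 0.5122118378285211 z 0.29041782899155266 0.620550168185482
-0.05 minx 0.51153277546299 z 0.28993955145414496 0.6075761760112438
-0.0 minx 0.5971401247602129 z 0.30699345415263357 0.6095354810750083
0.05 minx 0.597454278438878 z 0.5877190045160134 0.6104730812039144
0.1 minx 0.5969935604873792 z 0.5875059925968945 0.6131886848079467
0.15 minx 0.5976816530570191 z 0.5875644172677513 0.6139084542760873
0.2 minx 0.5080908835763716 z 0.114993150710067 0.6156370423670396
0.25 minx 0.5076088171344508 z 0.12370620579208863 0.1381074492058694
0.3 minx 0.5522722855828875 z 0.11037980982341396 0.17531651635866316
0.35 minx 0.5499298176969072 z 0.11249873098975059 0.1740022568407611
```

Working numbers:
- **Keys:** round (.490,-.2355), right square (.4975,-.303), wide (.502,-.338).
- **Holder:** about (.517,.226).
- **Ring:** (.525,.0175,.097), with face normal about (-.268,-.01,.963).

The microscope eyepieces are at x>.51, so I'll press with the tool leaning toward the robot.

>>> drive_tool(moves=[0,-38,-25.5,0,0,0,0,0,-38,-25.5,0,0,0,0,0,-38,-25.5,0,0,0,0,0,-38,-25.5,0,0,0,0,0,-38,-25.5,0,0,0,0,0,-38,-25.5,0,0,0,0,0,-38,-25.5,0,0,0,0,0,-38,-25.5,0,0,0,0], grip_force=20)

```text
t: 0.9
tool_pos: [0.3993, 0.299, 0.4044]
orientation: [-0.422, -3.113, 0.0]
force: [0.6, 1.0, -0.6]
opening: 0.0334
gripper_force: 0.0
```

>>> drive_tool(moves=[0,-16,-41,0,0,0,0,0,-16,-41,0,0,0,0,0,-16,-41,0,0,0,0,0,-16,-41,0,0,0,0,0,-16,-41,0,0,0,0,0,-16,-41,0,0,0,0,0,-16,-41,0,0,0,0,0,-16,-41,0,0,0,0])

```text
t: 1.7
tool_pos: [0.4341, -0.0514, 0.4046]
orientation: [0.423, 3.113, 0.0]
force: [0.5, -0.3, 0.3]
opening: 0.0004
gripper_force: 0.0
```

>>> drive_tool(moves=[0,-16,-41,0,0,0,0,0,-16,-41,0,0,0,0,0,-16,-41,25,0,0,0,0,-16,-41,25,0,0,0,0,0,0,40,0,0,0,0,0,0,40,0,0,0,0,0,0,0,0,-7.5,0,0,0,0,0,0,-7.5,0])

```text
t: 2.5
tool_pos: [0.4516, -0.2233, 0.2718]
orientation: [0.389, 2.857, -0.048]
force: [0.5, 0.7, 0.2]
opening: 0.0005
gripper_force: 0.0
```

```bash
cat >>h.py <<'E'
from scipy.spatial.transform import Rotation
def shot(robot,tag,crops):
    out=[]
    for n,(u0,u1,v0,v1) in crops:
        c=robot.read_camera(n);np.savez(f"{n}_{tag}.npz",**c);i=c["color"][v0:v1,u0:u1,::-1]
        k=min(400/i.shape[1],500/i.shape[0]);i=cv2.resize(i,None,fx=k,fy=k,interpolation=cv2.INTER_CUBIC);print(n,"scale",k)
        o=np.zeros((500,400,3),np.uint8);o[:i.shape[0],:i.shape[1]]=i;out.append(o)
    cv2.imwrite(f"pics/{tag}.png",np.hstack(out))
E
python3 - <<'E'
from h import *
from plant import robot
np.set_printoptions(precision=4,suppress=True)
s=robot.read_state();R=Rotation.from_rotvec(s["orientation"]).as_matrix();print(s["t"],s["tool_pos"],R.tolist(),s["force"],s["opening"],s["q"])
print("tip edge",s["tool_pos"]+R@[.0075,0,.186])
shot(robot,"press1",[("side",(270,430,200,400)),("top",(360,480,100,250))])
E
```

```text
2.5 [ 0.4516 -0.2233  0.2718] [[-0.9311461617306519, 0.2669783262275112, 0.2483735066770025], [0.25843369762920426, 0.9637008966962136, -0.0670269023348892], [-0.2572525012977939, 0.0017762408818422573, -0.9663425870488985]] [0.4659 0.6836 0.2313] 0.0005111541623805951 [-0.5928 -0.1524  2.0306  0.0979  1.0188 -1.9343]
tip edge [ 0.4909 -0.2339  0.0902]
side scale 2.5
top scale 3.3333333333333335
```

View pics/press1.png

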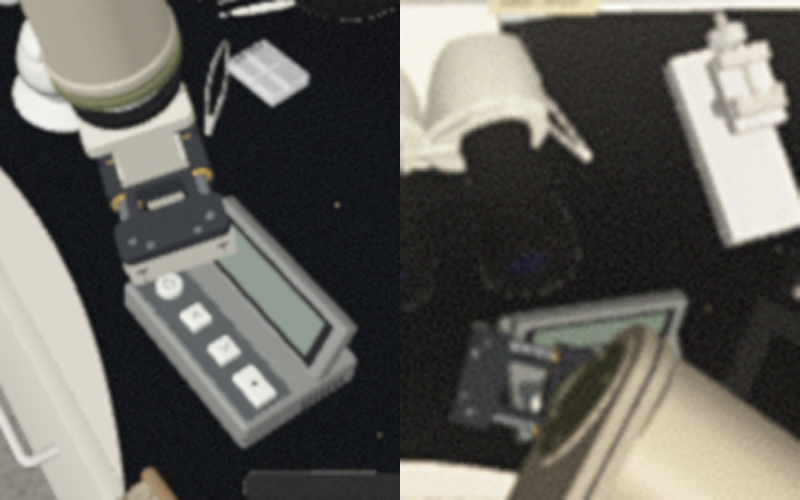

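>>> drive_tool(moves=[0,6.2,-1.5,23.2,0,0,0,0,6.2,0,23.2,0,0,0,0,0,0,0,0,0,0])

```text
t: 2.9
tool_pos: [0.4505, -0.2241, 0.2243]
orientation: [0.389, 2.864, -0.047]
force: [-0.7, 0.5, -0.9]
opening: 0.0002
gripper_force: 0.0
```

>>> drive_tool(moves=[0,0.8,0,2.9,0,0,0,0,0.25,0,1,0,0,0,0,0.25,0,1,0,0,0,0,0,0,0,0,0,0])

```text
t: 3.3
tool_pos: [0.4524, -0.2253, 0.2232]
orientation: [0.387, 2.855, -0.052]
force: [-0.5, 0.6, -0.4]
opening: 0.0002
gripper_force: 0.0
```

>>> drive_tool(moves=[0,0.25,0,1,0,0,0,0,0,0,0,0,0,0])

```text
t: 3.5
tool_pos: [0.452, -0.2252, 0.2214]
orientation: [0.388, 2.855, -0.051]
force: [0.6, 0.5, 0.5]
opening: 0.0003
gripper_force: 0.0
```

```bash
cat >st.py <<'E'
from h import *
from plant import robot
np.set_printoptions(precision=4,suppress=True)
s=robot.read_state();R=Rotation.from_rotvec(s["orientation"]).as_matrix()
print("t",s["t"],"edge",s["tool_pos"]+R@[.0075,0,.186],"grasp",s["tool_pos"]+R@[0,0,.167],"F",s["force"],"M",s["wrist_torque"],"op",s["opening"],s["gripper_force"]);print(R)
E
python3 st.py
```

```text
t 3.5 edge [ 0.4915 -0.2361  0.0398] grasp [ 0.4937 -0.2367  0.0601] F [0.6207 0.5462 0.467 ] M [0.0126 0.1469 0.0001] op 0.0003247471367350766 0.008267921914253407
[[-0.9309  0.2666  0.2496]
 [ 0.2574  0.9638 -0.0692]
 [-0.259  -0.0001 -0.9659]]
```

>>> drive_tool(moves=[0,0.5,0,2,0,0,0,0,0,0,0,0,0,0])

```text
t: 3.7
tool_pos: [0.4521, -0.2252, 0.2193]
orientation: [0.388, 2.855, -0.051]
force: [0.1, 0.7, 2.1]
opening: 0.0005
gripper_force: 1.1
```

>>> drive_tool(moves=[0,0.4,0,1.5,0,0,0,0,0,0,0,0,0,0])

```text
t: 3.9
tool_pos: [0.4521, -0.2252, 0.2177]
orientation: [0.388, 2.855, -0.051]
force: [-0.4, -0.0, 2.4]
opening: 0.0002
gripper_force: 1.7
```

>>> drive_tool(moves=[0,0.2,0,0.8,0,0,0,0,0,0,0,0,0,0])

```text
t: 4.1
tool_pos: [0.4522, -0.2252, 0.217]
orientation: [0.388, 2.855, -0.051]
force: [-0.6, 0.7, 4.3]
opening: 0.0006
gripper_force: 2.0
```

```bash
python3 st.py
```

```text
t 4.1 edge [ 0.4917 -0.2362  0.0354] grasp [ 0.4939 -0.2368  0.0557] F [-0.6334  0.7273  4.3151] M [0.083  0.1267 0.0233] op 0.0006090833894875451 2.047583055555151
[[-0.9309  0.2665  0.2498]
 [ 0.2574  0.9638 -0.0692]
 [-0.2592 -0.0001 -0.9658]]
```

>>> drive_tool(moves=[0,0.2,0,0.8,0,0,0,0,0,0,0,0,0,0])

```text
t: 4.3
tool_pos: [0.4523, -0.2253, 0.2166]
orientation: [0.387, 2.855, -0.051]
force: [-4.3, 1.6, 9.3]
opening: 0.0006
gripper_force: 4.8
```

>>> drive_tool(moves=[0,0.1,0,0.5,0,0,0,0,0,0,0,0,0,0])

```text
t: 4.5
tool_pos: [0.4523, -0.2253, 0.2164]
orientation: [0.387, 2.855, -0.051]
force: [-6.2, 3.5, 13.6]
opening: 0.0003
gripper_force: 6.6
```

```bash
python3 st.py; python3 - <<'E'
from h import *
from plant import robot
np.set_printoptions(precision=4,suppress=True)
shot(robot,"press2",[("side",(300,400,270,380)),("top",(385,465,190,240))])
s=robot.read_state();R=Rotation.from_rotvec(s["orientation"]).as_matrix()
e=s["tool_pos"]+R@[.0075,0,.186]
for n,x,y in(("sq",.4975,-.3027),("wide",.502,-.3377)):print(n,R.T@(np.array([x,y,e[2]])-e)*1e3,"rel to edge now")
print("up20",R.T@[0,0,20])
E
```

```text
t 4.5 edge [ 0.4918 -0.2362  0.0348] grasp [ 0.4941 -0.2369  0.0551] F [-6.1645  3.5038 13.578 ] M [0.4825 0.7858 0.0442] op 0.00034888231108376054 6.641261284821667
[[-0.9309  0.2663  0.25  ]
 [ 0.2572  0.9639 -0.0693]
 [-0.2594 -0.0002 -0.9658]]
side scale 4.0
top scale 5.0
sq [-22.3183 -62.5247   6.01  ] rel to edge now
wide [-35.5106 -95.0608   9.5616] rel to edge now
up20 [ -5.1895  -0.0042 -19.315 ]
```

View pics/press2.png

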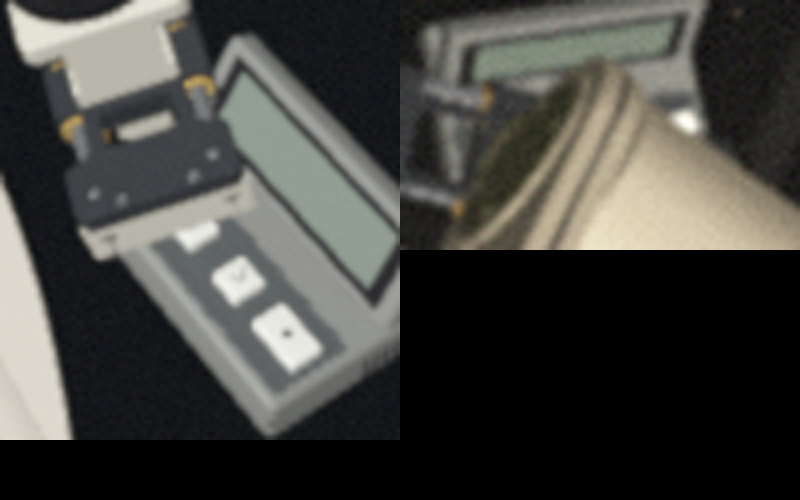

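The side crop shows the tip over the round key, with the left square key at about (198,232) peeking out clear below it. The fingers look wide, so I'll check their real extents by depth.

```bash
python3 - <<'E'
from h import *
from plant import robot
np.set_printoptions(precision=1,suppress=True)
s=robot.read_state();R=Rotation.from_rotvec(s["orientation"]).as_matrix()
c=load("side_press2.npz");P,u,v=cloud(c,300,400,250,380)
Q=(P-s["tool_pos"])@R*1e3
k=(abs(Q[:,0])<120)&(abs(Q[:,1])<100)
for z0 in range(60,200,8):
    m=k&(Q[:,2]>=z0)&(Q[:,2]<z0+8)&(P[:,2]>.043)
    if m.sum()>3:print(z0,m.sum(),"x",np.percentile(Q[m,0],[2,98]),"y",np.percentile(Q[m,1],[2,98]),"z",P[m,2].min()*1e3)
for nm,x,y in(("sqL",.494,-.2694),("sqR",.4978,-.3027),("wide",.502,-.3377)):
    d=np.hypot(P[:,0]-x,P[:,1]-y);m=(d<.006)&(P[:,2]<.06);print(nm,m.sum(),np.median(P[m,2])*1e3 if m.any() else 0)
E
```

```text
60 437 x [-34.   31.3] y [-95.7 -40.6] z 142.10615358358834
68 107 x [-34.4  34.1] y [-94.8 -15.5] z 134.69703687849142
76 274 x [-35.9  34.6] y [-92.8   4.4] z 126.7808800005395
84 135 x [-35.   33.5] y [-88.5 -30. ] z 119.65735838389234
92 150 x [-34.8  33.8] y [-87.9 -28.2] z 111.40581296205924
100 53 x [-31.4  30.2] y [-87.1 -27.4] z 109.57457726465776
116 5 x [-4.8  6.2] y [-20.1 -18.3] z 96.0136721035831
156 150 x [-74.4 -47. ] y [-21.1  41.8] z 70.30699331032326
164 437 x [-93.9 -42.1] y [-67.2  35.7] z 60.848971428937766
172 314 x [-95.5 -36.6] y [-77.8  32.2] z 51.92906701308313
180 284 x [-86.3 -32.7] y [-83.8  23.4] z 44.12494727064919
188 177 x [-83.8 -42.5] y [-91.7  -7.3] z 43.24225893930226
196 36 x [-82.3 -65.9] y [-96.4 -66.8] z 43.060461323464715
sqL 7 39.088558105529465
sqR 29 39.06463436675885
wide 30 38.80427808932457
```

>>> drive_tool(moves=[0,-3.1,0,-11.6,0,0,0,0,0,0,0,0,0,0,0,-11.2,-31.3,3,0,0,0,0,-11.2,-31.3,3,0,0,0,0,0,0,0,0,0,0,0,0,0,0,0,0,0])

```text
t: 5.2
tool_pos: [0.4574, -0.2919, 0.2268]
orientation: [0.39, 2.856, -0.05]
force: [-0.4, -0.3, -0.1]
opening: 0.0005
gripper_force: 0.0
```

```bash
python3 st.py
```

```text
t 5.2 edge [ 0.4966 -0.3027  0.0452] grasp [ 0.4989 -0.3034  0.0655] F [-0.4307 -0.2636 -0.0986] M [ 0.0257  0.1361 -0.0807] op 0.000525637714701884 0.0
[[-0.9308  0.268   0.2485]
 [ 0.2591  0.9634 -0.0684]
 [-0.2578  0.0007 -0.9662]]
```

>>> drive_tool(moves=[0,1.3,0,4.9,0,0,0,0,0.7,0,2.5,0,0,0,0,0.5,0,1.8,0,0,0,0,0,0,0,0,0,0])

```text
t: 5.6
tool_pos: [0.4577, -0.291, 0.2177]
orientation: [0.387, 2.856, -0.05]
force: [-2.7, 1.3, 3.5]
opening: 0.0001
gripper_force: 1.7
```

>>> drive_tool(moves=[0,0.3,0,1,0,0,0,0,0,0,0,0,0,0])

```text
t: 5.8
tool_pos: [0.4578, -0.2912, 0.217]
orientation: [0.387, 2.856, -0.05]
force: [-1.0, 3.4, 3.9]
opening: 0.0005
gripper_force: 2.3
```

>>> drive_tool(moves=[0,0.2,0,0.7,0,0,0,0,0,0,0,0,0,0])

```text
t: 6.0
tool_pos: [0.4579, -0.2914, 0.2167]
orientation: [0.387, 2.855, -0.05]
force: [-4.0, 5.3, 8.7]
opening: 0.0006
gripper_force: 4.5
```

```bash
python3 st.py
```

```text
t 6.0 edge [ 0.4973 -0.3022  0.0351] grasp [ 0.4996 -0.3028  0.0554] F [-4.0196  5.2986  8.7308] M [0.8514 0.4608 0.1609] op 0.0006406886730685839 4.478870346501935
[[-0.931   0.2663  0.2497]
 [ 0.2573  0.9639 -0.0684]
 [-0.2589  0.0005 -0.9659]]
```

Bottomed out. Now lift and go to the wide key, 35 mm along the row: tool shift about (-13.2,-32.5,3.5).

>>> drive_tool(moves=[0,0,0,0,0,0,0,0,-3.1,0,-11.6,0,0,0,0,0,0,0,0,0,0,0,-6.6,-16.5,1.8,0,0,0,0,-6.6,-16.5,1.8,0,0,0,0,0,0,0,0,0,0,0,0,0,0,0,0,0])

```text
t: 6.7
tool_pos: [0.4618, -0.327, 0.2278]
orientation: [0.389, 2.856, -0.051]
force: [-0.9, -0.0, 0.1]
opening: 0.0004
gripper_force: 0.0
```

>>> drive_tool(moves=[0,1.3,0,4.9,0,0,0,0,0.7,0,2.5,0,0,0,0,0.5,0,1.5,0,0,0,0,0,0,0,0,0,0])

```text
t: 7.1
tool_pos: [0.462, -0.3266, 0.2187]
orientation: [0.387, 2.856, -0.05]
force: [-0.6, 2.9, 2.2]
opening: 0.0007
gripper_force: 1.3
```

>>> drive_tool(moves=[0,0.3,0,1,0,0,0,0,0,0,0,0,0,0])

```text
t: 7.3
tool_pos: [0.462, -0.3268, 0.2178]
orientation: [0.387, 2.856, -0.05]
force: [-0.3, 3.1, 3.2]
opening: 0.0006
gripper_force: 1.6
```

>>> drive_tool(moves=[0,0.2,0,0.7,0,0,0,0,0,0,0,0,0,0])

```text
t: 7.5
tool_pos: [0.462, -0.327, 0.2172]
orientation: [0.387, 2.855, -0.051]
force: [-1.4, 2.8, 4.2]
opening: 0.0007
gripper_force: 1.9
```

```bash
python3 st.py
```

```text
t 7.5 edge [ 0.5015 -0.3378  0.0356] grasp [ 0.5037 -0.3385  0.0559] F [-1.3972  2.781   4.1582] M [ 0.5423 -0.0358  0.1174] op 0.0007449116314131329 1.8837529745269421
[[-0.9309  0.2665  0.2497]
 [ 0.2574  0.9638 -0.0689]
 [-0.259   0.0002 -0.9659]]
```

>>> drive_tool(moves=[0,0.2,0,0.8,0,0,0,0,0,0,0,0,0,0])

```text
t: 7.7
tool_pos: [0.4621, -0.3271, 0.2167]
orientation: [0.387, 2.855, -0.051]
force: [-1.8, 5.4, 7.0]
opening: 0.0006
gripper_force: 3.9
```

>>> drive_tool(moves=[0,0.1,0,0.5,0,0,0,0,0,0,0,0,0,0])

```text
t: 7.9
tool_pos: [0.4621, -0.3271, 0.2165]
orientation: [0.387, 2.855, -0.051]
force: [-4.6, 6.0, 9.8]
opening: 0.0006
gripper_force: 5.5
```

>>> drive_tool(moves=[0,-6,0,-22,0,0,0,0,0,0,-45,0,0,0,0,0,0,-45,0,0,0,0,0,0,-30,0,0,0,0,0,0,0,0,0,0])

```text
t: 8.4
tool_pos: [0.4326, -0.32, 0.3602]
orientation: [0.387, 2.848, -0.06]
force: [1.3, -0.4, 0.3]
opening: 0.0004
gripper_force: 0.0
```

```bash
python3 st.py; python3 - <<'E'
from h import *
from plant import robot
np.set_printoptions(precision=1,suppress=True)
s=robot.read_state();R=Rotation.from_rotvec(s["orientation"]).as_matrix();p=s["tool_pos"]
print(p,R.T@(np.array([.40,.18,.36])-p)*1e3)
az=np.radians(27.5);y=np.array([np.cos(az),np.sin(az),0]);z=np.array([0,0,-1.]);G=np.c_[np.cross(y,z),y,z]
print("rot",np.degrees(Rotation.from_matrix(R.T@G).as_rotvec()))
print("then",G.T@(np.array([.517,.226,.36])-[.40,.18,.36])*1e3)
c=robot.read_camera("side");P,u,v=cloud(c,320,390,300,365)
for nm,x,y in(("round",.490,-.2355),("sqL",.494,-.2694),("sqR",.4978,-.3027),("wide",.502,-.3377)):
    m=np.hypot(P[:,0]-x,P[:,1]-y)<.006;print(nm,m.sum(),np.median(P[m,2])*1e3 if m.any() else 0)
E
```

```text
t 8.4 edge [ 0.4731 -0.3322  0.179 ] grasp [ 0.4752 -0.3327  0.1993] F [ 1.2896 -0.3518  0.2539] M [-0.0143  0.1836  0.0069] op 0.0003857256581246908 0.0
[[-0.9291  0.2672  0.2555]
 [ 0.2563  0.9636 -0.0758]
 [-0.2665 -0.0049 -0.9638]]
[ 0.4 -0.3  0.4] [158.5 473.1 -46. ]
rot [ 6.1 14.7 46.7]
then [-13.2 125.    0. ]
round 19 40.272236373083715
sqL 0 0
sqR 29 39.10740886528685
wide 31 38.385500940514916
```

>>> drive_tool(moves=[0,14.4,43,-4.2,0,0,0,0,14.4,43,-4.2,0,0,0,0,14.4,43,-4.2,0,0,0,0,14.4,43,-4.2,0,0,0,0,14.4,43,-4.2,0,0,0,0,14.4,43,-4.2,0,0,0,0,14.4,43,-4.2,0,0,0,0,14.4,43,-4.2,0,0,0])

```text
t: 9.25
tool_pos: [0.4074, 0.0463, 0.3553]
orientation: [0.388, 2.857, -0.052]
force: [0.4, -0.2, -0.3]
opening: 0.0006
gripper_force: 0.0
```

>>> drive_tool(moves=[60,14.4,43,-4.2,0,0,0,60,14.4,43,-4.2,0,0,0,60,14.4,43,-4.2,0,0,0,60,0,0,0,1,2.5,7.8,60,0,0,0,1,2.5,7.8,60,0,0,0,1,2.5,7.8,60,0,0,0,1,2.5,7.8,60,0,0,0,1,2.5,7.8])

```text
t: 10.05
tool_pos: [0.3989, 0.1811, 0.3559]
orientation: [1.437, 2.761, -0.007]
force: [0.2, -0.8, 0.6]
opening: 0.0582
gripper_force: 0.0
```

>>> drive_tool(moves=[60,0,0,0,1,2.5,7.8,60,-4,36,0,0,0,0,60,0,0,0,0,0,0,60,0,0,0,0,0,0])

```text
t: 10.45
tool_pos: [0.4329, 0.194, 0.3555]
orientation: [-1.621, -2.672, -0.002]
force: [-0.1, -0.1, -1.2]
opening: 0.0599
gripper_force: 0.0
```

```bash
python3 st.py; python3 - <<'E'
from h import *
from plant import robot
np.set_printoptions(precision=1,suppress=True)
s=robot.read_state();R=Rotation.from_rotvec(s["orientation"]).as_matrix();p=s["tool_pos"]
g=p+R@[0,0,.167];print("to above",R.T@(np.array([.517,.226,.193])-g)*1e3)
G=np.c_[[R[0,0],R[1,0],0],[R[0,1],R[1,1],0],[0,0,-1.]]
print("tilt err deg",np.degrees(np.arccos(-R[2,2])),np.degrees(Rotation.from_matrix(R.T@G).as_rotvec()))
E
```

```text
t 10.45 edge [0.4269 0.2025 0.1696] grasp [0.4306 0.1956 0.1885] F [-0.1177 -0.0788 -1.2321] M [-0.0941  0.0042  0.0374] op 0.0599006733265786 0.0
[[-0.4619  0.8868 -0.0138]
 [ 0.8868  0.462   0.0096]
 [ 0.0149 -0.0078 -0.9999]]
to above [-12.9  90.6  -5.4]
tilt err deg 0.9615719888706478 [-0.4 -0.9  0. ]
```

>>> drive_tool(moves=[60,-4.3,30,0,-0.4,-0.9,0,60,-4.3,30,0,0,0,0,60,-4.3,30,0,0,0,0,60,0,0,0,0,0,0,60,0,0,0,0,0,0])

```text
t: 10.95
tool_pos: [0.5182, 0.2241, 0.3572]
orientation: [1.628, 2.684, 0.001]
force: [-0.8, -0.2, -0.1]
opening: 0.0598
gripper_force: 0.0
```

```bash
python3 st.py; python3 - <<'E'
from h import *
from plant import robot
shot(robot,"grip1",[("side",(215,295,95,195)),("top",(180,300,150,250))])
E
```

```text
t 10.95 edge [0.5152 0.2307 0.1712] grasp [0.5186 0.2241 0.1902] F [-0.8187 -0.1831 -0.0973] M [-0.0389 -0.0039 -0.0218] op 0.05979328997046852 0.0
[[-0.4621  0.8868  0.0022]
 [ 0.8868  0.4621 -0.0002]
 [-0.0012  0.0018 -1.    ]]
side scale 5.0
top scale 3.3333333333333335
```

View pics/grip1.png

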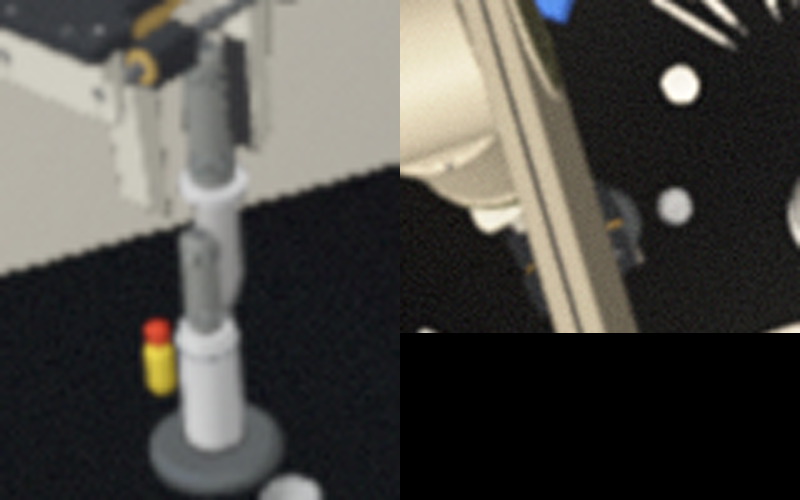

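The side crop shows the probe at about (255,152), in line with the grasp axis, and the fingers above it. The decoy stands behind. Descending 79 mm and gripping.

>>> drive_tool(moves=[60,1.5,-0.5,30,0,0,0,60,0,0,30,0,0,0,60,0,0,19,0,0,0,60,0,0,0,0,0,0])

```text
t: 11.45
tool_pos: [0.5157, 0.2247, 0.276]
orientation: [-1.629, -2.686, 0.003]
force: [-0.6, -0.4, 0.3]
opening: 0.0598
gripper_force: 0.0
```

>>> drive_tool(moves=[10,0,0,0,0,0,0,10,0,0,0,0,0,0,10,0,0,0,0,0,0,10,0,0,0,0,0,0,10,0,0,0,0,0,0,10,0,0,0,0,0,0], grip_force=30)

```text
t: 12.05
tool_pos: [0.518, 0.2254, 0.2793]
orientation: [1.628, 2.683, 0.004]
force: [1.4, 0.3, 1.9]
opening: 0.0174
gripper_force: 30.0
```

```bash
python3 st.py
```

```text
t 12.05 edge [0.5154 0.2322 0.0933] grasp [0.5187 0.2255 0.1123] F [1.3567 0.26   1.8814] M [ 0.1224 -0.2311 -0.0103] op 0.017358537751579594 30.03105182069703
[[-0.4617  0.887   0.0042]
 [ 0.887   0.4617  0.0006]
 [-0.0014  0.004  -1.    ]]
```

>>> drive_tool(moves=[10,0,0,-8,0,0,0,10,0,0,-15,0,0,0,10,0,0,-20,0,0,0,10,0,0,-20,0,0,0,10,0,0,-20,0,0,0,10,0,0,-7,0,0,0,10,0,0,0,0,0,0,10,0,0,0,0,0,0])

```text
t: 12.85
tool_pos: [0.5174, 0.2253, 0.3685]
orientation: [1.628, 2.684, 0.003]
force: [0.1, -0.1, -1.2]
opening: 0.0172
gripper_force: 30.0
```

```bash
python3 st.py; python3 - <<'E'
from h import *
from plant import robot
shot(robot,"lift1",[("side",(215,295,75,175)),("top",(180,300,150,250))])
E
```

```text
t 12.85 edge [0.5145 0.232  0.1825] grasp [0.5179 0.2253 0.2015] F [ 0.1482 -0.1074 -1.1749] M [-0.0737  0.0331  0.0181] op 0.017198760002020565 29.990455791412387
[[-0.4618  0.887   0.0033]
 [ 0.887   0.4618  0.0003]
 [-0.0012  0.003  -1.    ]]
side scale 5.0
top scale 3.3333333333333335
```

View pics/lift1.png

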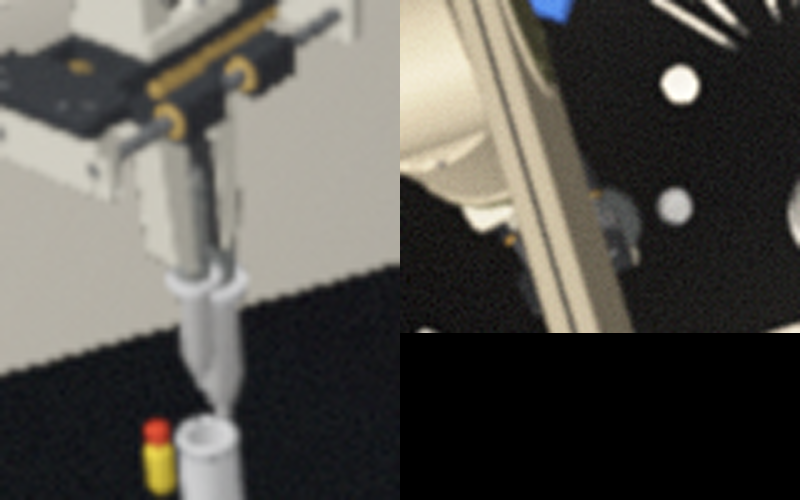

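The side crop shows the pen held clear of the holder, its nose at about (207,395) above the tube mouth at (207,430), with the decoy behind. Next I work out the move to the vice.

```bash
cat >go.py <<'E'
from h import *
from plant import robot
import sys
np.set_printoptions(precision=2,suppress=True)
s=robot.read_state();R=Rotation.from_rotvec(s["orientation"]).as_matrix();p=s["tool_pos"]
n=np.array([-.268,-.01,.963]);n/=np.linalg.norm(n)
spot=np.array([.525,.0175,.097]);L=.167+.0963
h=float(sys.argv[1])/1e3
dr=Rotation.align_vectors([-n],[R[:,2]])[0]
q=np.cross(R[:,2],-n);a=np.arcsin(np.linalg.norm(q));q=q/np.linalg.norm(q)*a
print("turn(tool)deg",np.degrees(R.T@q))
t=spot+n*(L+h);print("tcp now",p,"target",t,"world d",(t-p)*1e3,"tool d (before turn)",R.T@(t-p)*1e3,"tip now",p+R@[0,0,L],"F",s["force"],"tip err tool",R.T@(spot+n*h-(p+R@[0,0,L]))*1e3)
E
python3 go.py 35
```

```text
turn(tool)deg [-13.97  -6.61  -0.  ]
tcp now [0.52 0.23 0.37] target [0.45 0.01 0.38] world d [ -72.19 -210.7    16.76] tool d (before turn) [-153.58 -161.29  -16.86] tip now [0.52 0.23 0.1 ] F [ 0.7  -0.08 -0.68] tip err tool [-183.59  -97.86  -26.38]
```

>>> drive_tool(moves=[10,0,0,-17,0,0,0,10,-25.6,-27,0,0,0,0,10,-25.6,-27,0,0,0,0,10,-25.6,-27,0,0,0,0,10,-25.6,-27,0,0,0,0,10,-25.6,-27,0,0,0,0,10,-25.6,-27,0,0,0,0,10,0,0,0,0,0,0])

```text
t: 13.75
tool_pos: [0.4435, 0.0113, 0.3845]
orientation: [1.634, 2.681, 0.0]
force: [0.1, 0.6, -1.4]
opening: 0.0175
gripper_force: 30.0
```

>>> drive_tool(moves=[10,0,0,0,-4.7,-2.2,0,10,0,0,0,-4.7,-2.2,0,10,0,0,0,-4.6,-2.2,0,10,0,0,0,0,0,0,10,0,0,0,0,0,0])

```text
t: 14.25
tool_pos: [0.4444, 0.0146, 0.3851]
orientation: [1.508, 2.486, 0.22]
force: [-0.5, 0.2, -0.7]
opening: 0.0177
gripper_force: 30.0
```

```bash
python3 go.py 35; python3 - <<'E'
from h import *
from plant import robot
shot(robot,"vice1",[("side",(260,340,135,235)),("top",(270,370,150,250))])
s=robot.read_state();R=Rotation.from_rotvec(s["orientation"]).as_matrix();p=s["tool_pos"]
np.set_printoptions(precision=1,suppress=True)
for nm,(u0,v0) in (("side",(260,135)),("top",(270,150))):
    c=load(f"{nm}_vice1.npz")
    for d in(.167+.0963,.167+.0863,.167+.0363,.167+.0313): print(nm,d,(proj(c,p+R@[0,0,d])-[u0,v0])*(5 if nm=="side" else 4))
    if nm=="side":
        P,u,v=cloud(c,260,340,135,235);Q=(P-p)@R*1e3
        for z in range(195,265,5):
            k=(abs(Q[:,0])<25)&(abs(Q[:,1])<25)&(abs(Q[:,2]-z)<2.5)
            if k.sum()>2:print(z,k.sum(),"crop u,v",((u[k].min()+u[k].max())/2-260)*5+2.5,(v[k].mean()-135)*5+2.5,"exp",(proj(c,p+R@[0,0,z/1e3])-[260,135])*5+2.5,Q[k].mean(0))
E
```

```text
turn(tool)deg [-0.01 -0.08 -0.  ]
tcp now [0.44 0.01 0.39] target [0.45 0.01 0.38] world d [ 0.66 -0.08 -0.71] tool d (before turn) [-0.28  0.35  0.86] tip now [0.51 0.02 0.13] F [-0.54  0.21 -0.69] tip err tool [-0.67  0.38  0.85]
side scale 5.0
top scale 4.0
side 0.2633 [153.2 298.4]
side 0.2533 [147.1 283.2]
side 0.2033 [115.1 204.4]
side 0.1983 [111.7 196.2]
195 19 crop u,v 110.0 206.18421052631575 exp [112.  193.3] [ -4.4  -5.2 195.6]
200 36 crop u,v 110.0 211.11111111111114 exp [115.4 201.5] [ -4.1  -4.3 199.6]
205 7 crop u,v 112.5 221.7857142857143 exp [118.7 209.7] [ -4.4  -6.6 203.6]
210 9 crop u,v 120.0 229.72222222222229 exp [122.  217.8] [ -3.7  -4.9 210.6]
215 11 crop u,v 120.0 235.22727272727266 exp [125.2 225.8] [ -1.9  -4.6 215.1]
220 16 crop u,v 125.0 242.5 exp [128.5 233.8] [ -2.3  -4.1 220.1]
225 12 crop u,v 127.5 252.5 exp [131.7 241.8] [ -2.7  -5.4 224.8]
230 13 crop u,v 130.0 259.80769230769226 exp [134.9 249.7] [ -2.6  -5.2 229.7]
235 12 crop u,v 132.5 267.5 exp [138.1 257.5] [ -2.3  -4.8 235.1]
240 13 crop u,v 137.5 272.88461538461536 exp [141.3 265.3] [ -2.5  -3.2 240.3]
245 7 crop u,v 140.0 283.21428571428567 exp [144.4 273. ] [ -1.9  -5.4 244.8]
250 5 crop u,v 145.0 287.5 exp [147.5 280.7] [ -2.6  -3.9 249. ]
255 3 crop u,v 145.0 292.5 exp [150.6 288.3] [  0.2  -3.  254.6]
260 3 crop u,v 150.0 299.16666666666674 exp [153.7 295.9] [  0.8  -2.3 260. ]
top 0.2633 [172.2 234.5]
top 0.2533 [172.4 236.3]
top 0.2033 [173.8 245.8]
top 0.1983 [173.9 246.8]
```

View pics/vice1.png

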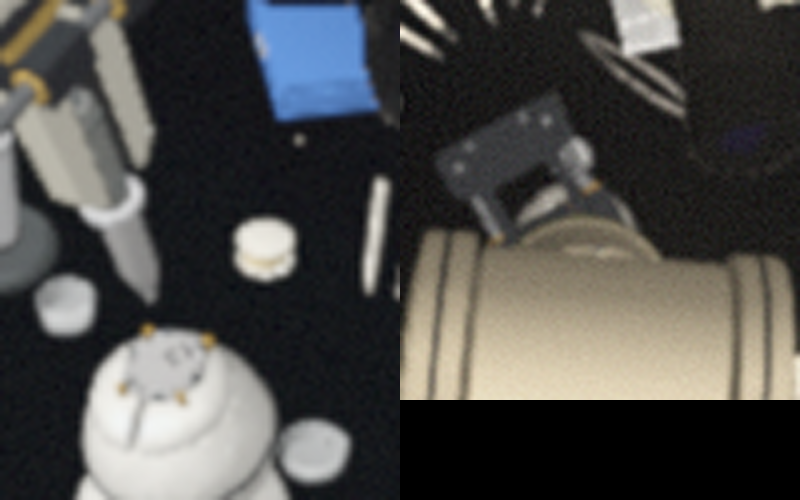

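The side crop shows the pen straight in the grip, with its tip at about (152,302). The ring is at (178,355) on the case back. I'll relate the two in the same camera.

```bash
python3 - <<'E'
from h import *
from plant import robot
np.set_printoptions(precision=4,suppress=True)
s=robot.read_state();R=Rotation.from_rotvec(s["orientation"]).as_matrix();p=s["tool_pos"]
c=load("side_vice1.npz");px=lambda u,v:np.array([(u+.5)/5-.5+260,(v+.5)/5-.5+135])
tip=p+R@[0,0,.2633];b=px(152,302)-proj(c,tip);print("bias px",b)
print("spot px exp",proj(c,[.525,.0175,.097]),"seen",px(178,355))
for bb in(0*b,b):print("ring",onz(c,*(px(178,355)-bb),.097))
# bias from pen axis: barrel centre line over many rows, perpendicular component, via gradients
g=cv2.cvtColor(c["color"],cv2.COLOR_RGB2GRAY).astype(float)
for d in(.225,.235,.245):
    q=proj(c,p+R@[0,0,d]);row=int(round(q[1]));a=g[row,265:305];k=np.where(a>70)[0]+265
    k=k[abs(k-q[0])<9];print(row,"centre",(k.min()+k.max())/2,len(k),"exp",proj(c,p+R@[0,0,d+0])[0])
E
```

```text
bias px [-0.6453  0.3259]
spot px exp [295.0415 205.2927] seen [295.2 205.6]
ring [0.5249 0.0164 0.097 ]
ring [0.5266 0.0168 0.097 ]
183 centre 285.0 9 exp 285.84541189290604
186 centre 286.0 9 exp 287.1232261231502
189 centre 287.0 9 exp 288.3834514160028
```

```bash
sed -i 's/spot=np.array.*;L/spot=np.array([.5263,.0162,.097]);L/' go.py; python3 go.py 5
```

```text
turn(tool)deg [ 0.01 -0.07  0.  ]
tcp now [0.44 0.01 0.39] target [0.45 0.01 0.36] world d [  9.6   -0.99 -29.81] tool d (before turn) [-1.77  0.5  31.28] tip now [0.52 0.02 0.13] F [ 0.01 -0.42 -1.89] tip err tool [-2.09  0.44 31.28]
```

>>> drive_tool(moves=[10,-2,0.5,15,0,0,0,10,0,0,12,0,0,0,10,0,0,4,0,0,0,10,0,0,0,0,0,0,10,0,0,0,0,0,0])

```text
t: 14.85
tool_pos: [0.4545, 0.0131, 0.3562]
orientation: [1.507, 2.484, 0.221]
force: [-1.2, -0.8, -0.3]
opening: 0.0173
gripper_force: 30.0
```

```bash
python3 go.py 0; python3 - <<'E'
from h import *
from plant import robot
np.set_printoptions(precision=4,suppress=True)
F=[]
for i in range(6): robot.read_camera("side"); F.append(robot.read_state()["force"])
print("F mean",np.mean(F,0))
shot(robot,"vice2",[("side",(275,315,180,225))])
s=robot.read_state();R=Rotation.from_rotvec(s["orientation"]).as_matrix();p=s["tool_pos"];print("tip",p+R@[0,0,.2633])
E
```

```text
turn(tool)deg [ 0.12 -0.01 -0.  ]
tcp now [0.45 0.01 0.36] target [0.46 0.01 0.35] world d [ 1.2   0.42 -5.53] tool d (before turn) [ 0.47 -0.13  5.65] tip now [0.53 0.02 0.1 ] F [-1.22 -0.8  -0.28] tip err tool [ 0.44 -0.68  5.65]
F mean [ 0.0432  0.1819 -0.6058]
side scale 10.0
tip [0.5258 0.016  0.1031]
```

View pics/vice2.png

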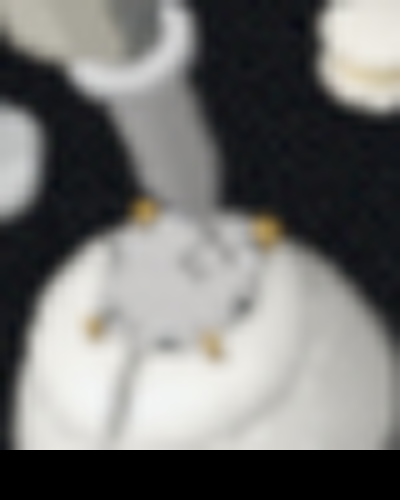

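The crop shows the pen's nose end at about (205,215) just above the face, and the ring near (203,262). From here I use numbers only, since the picture limit is reached.

```bash
python3 - <<'E'
from h import *
from plant import robot
np.set_printoptions(precision=2,suppress=True,linewidth=200)
c=load("side_vice2.npz");a=load("side_vice1.npz")
s=robot.read_state();R=Rotation.from_rotvec(s["orientation"]).as_matrix();p=s["tool_pos"]
for d in(.2433,.2533,.2583,.2633,.269):print(d,proj(c,p+R@[0,0,d]))
g=lambda c:cv2.cvtColor(c["color"],cv2.COLOR_RGB2GRAY)[194:212,286:306]
print("cols 286..305, rows 194..211 now");print(g(c));print("before");print(g(a))
E
```

```text
0.2433 [293.26 197.7 ]
0.2533 [294.46 200.64]
0.2583 [295.06 202.09]
0.2633 [295.65 203.54]
0.269 [296.32 205.17]
cols 286..305, rows 194..211 now
[[ 29  75 135 153 151 144 139 138 135 115  74  29  25  21  23  20  27  16  25  21]
 [ 23  48 114 147 151 146 140 138 137 127  90  38  23  22  22  21  21  22  22  24]
 [ 22  37  90 138 151 148 142 138 136 129  94  46  23  25  19  23  22  28  24  20]
 [ 23  28  71 131 153 151 144 138 135 132  97  46  25  24  16  22  24  19  24  24]
 [ 17  26  47 108 143 149 145 138 135 131  97  44  21  23  22  23  25  19  22  22]
 [ 23  23  39  79 116 141 145 139 134 129  95  44  22  23  23  20  24  21  23  21]
 [ 28  32  74 119 117 124 139 138 133 129  99  57  43  34  27  28  27  21  21  24]
 [ 23  45  99 142 143 160 164 150 140 135 133 121 111  88  68  63  45  27  21  25]
 [ 58  99 141 152 169 194 192 181 165 148 156 170 171 154 141 131  94  40  22  22]
 [134 167 185 183 192 200 201 198 184 158 152 182 188 170 153 145 116  69  42  28]
 [162 188 199 200 201 201 201 193 181 173 165 170 180 171 143 131 139 130  97  65]
 [168 185 199 200 201 201 193 176 175 18
[... 1343 characters left out ...]
89 188 168 153 145 115  69  41  28]
 [163 188 200 199 200 201 201 192 186 189 177 171 180 173 144 132 139 130 101  65]
 [170 186 199 200 200 201 192 175 175 190 188 163 174 193 173 157 174 173 145 123]
 [178 189 199 200 199 198 190 169 172 185 193 181 184 198 186 180 194 191 173 154]
 [190 195 201 201 200 200 198 186 171 179 193 197 196 190 179 192 204 200 185 164]
 [197 200 200 200 201 201 201 199 188 192 199 199 193 183 172 198 210 205 191 171]
 [195 198 200 201 201 200 201 200 199 199 199 197 176 164 172 203 213 208 195 179]
 [179 191 199 200 200 201 200 200 200 199 197 189 155 130 176 210 216 211 198 184]
 [163 182 195 198 199 199 199 199 198 198 194 185 160 165 199 216 218 212 200 185]]
```

>>> drive_tool(moves=[10,1,-0.7,3,0,0,0,10,0,0,2,0,0,0,10,0,0,1,0,0,0,10,0,0,0,0,0,0])

```text
t: 15.6
tool_pos: [0.455, 0.0137, 0.3499]
orientation: [1.507, 2.484, 0.221]
force: [-1.3, 1.0, 0.7]
opening: 0.0175
gripper_force: 30.0
```

```bash
cat >f.py <<'E'
from h import *
from plant import robot
np.set_printoptions(precision=4,suppress=True)
F=[];D=[]
for i in range(8):
    c=robot.read_camera("side"); s=robot.read_state(); F.append(s["force"])
np.savez("side_now.npz",**c)
R=Rotation.from_rotvec(s["orientation"]).as_matrix();p=s["tool_pos"]
n=np.array([-.268,-.01,.963]);f=np.mean(F,0);tip=p+R@[0,0,.2633]
print(s["t"],"F",f,"along n",f@n,"tip",tip,"h mm",(tip-[.525,.0175,.097])@n*1e3,"M",s["wrist_torque"],"tilt err",np.degrees(np.arccos(-R[:,2]@n)),"op",s["opening"])
E
python3 f.py
```

```text
16.0 F [-0.7361  0.0645  0.5434] along n 0.7199075367356229 tip [0.5262 0.0166 0.0966] h mm -0.7047519382167509 M [-0.1225  0.3401  0.0403] tilt err 1.5306952202051436 op 0.017560724800946212
```

>>> drive_tool(moves=[10,0,0,1,0,0,0,10,0,0,1,0,0,0,10,0,0,1,0,0,0,10,0,0,0,0,0,0,10,0,0,0,0,0,0])

```text
t: 16.5
tool_pos: [0.4559, 0.0138, 0.3472]
orientation: [1.507, 2.483, 0.222]
force: [-1.6, -0.5, 1.4]
opening: 0.0175
gripper_force: 30.0
```

```bash
python3 f.py; python3 - <<'E'
from h import *
np.set_printoptions(linewidth=200)
c=load("side_now.npz");print(cv2.cvtColor(c["color"],cv2.COLOR_RGB2GRAY)[194:212,286:306])
E
```

```text
16.9 F [-0.8858 -0.0304  1.4917] along n 1.6741912555117637 tip [0.5271 0.0166 0.0937] h mm -3.7022478745417384 M [-0.0339  0.3486 -0.0612] tilt err 1.5314721852671607 op 0.017259893139833362
[[ 72 135 154 153 148 143 141 136 121  79  35  21  22  25  21  23  24  21  25  19]
 [ 47 113 147 156 149 145 141 138 131  98  51  25  25  20  17  21  23  27  25  22]
 [ 28  77 135 154 152 145 141 138 135 116  76  34  22  20  22  22  23  24  26  23]
 [ 24  49 113 147 154 147 142 139 136 129  95  43  22  20  20  20  24  23  21  24]
 [ 25  35  87 139 154 150 142 138 136 132 101  58  29  23  23  24  21  25  23  24]
 [ 23  28  75 135 154 151 144 139 137 131 112  67  29  22  26  26  24  20  22  22]
 [ 26  32  79 139 156 153 145 140 136 136 118  81  45  33  29  20  23  22  22  21]
 [ 24  44  99 140 156 155 149 141 135 135 130 120 110  87  66  62  44  25  24  26]
 [ 57 100 141 152 169 173 157 143 136 134 141 165 171 155 140 131  93  42  26  17]
 [135 167 185 184 191 192 172 150 134 131 137 177 187 169 153 145 116  70  40  28]
 [162 188 200 200 200 200 189 160 139 139 146 166 181 172 144 131 139 128  98  65]
 [168 185 199 199 201 200 191 163 153 169 178 163 175 193 172 156 174 174 145 123]
 [177 188 198 199 199 198 189 166 160 178 191 182 183 198 187 180 194 192 171 154]
 [190 195 201 200 201 200 198 186 170 178 193 197 196 191 178 192 205 200 184 165]
 [197 199 201 201 202 201 201 199 190 193 199 200 193 183 172 198 210 205 191 172]
 [196 199 200 201 200 200 201 200 199 198 200 196 176 163 172 203 214 207 195 179]
 [180 191 199 200 199 200 200 199 200 199 197 189 156 129 176 209 216 211 198 184]
 [163 182 194 198 199 199 199 199 198 198 194 185 159 162 199 217 218 212 199 186]]
```

Contact is about 2.4 N, but the tip sits roughly 1.7 mm off the ring's middle. I'll lift, shift and set down again, slightly deeper.

>>> drive_tool(moves=[10,0,0,-5,0,0,0,10,-1.5,0.2,0,0,0,0,10,0,0,2,0,0,0,10,0,0,1.5,0,0,0,10,0,0,1.3,0,0,0,10,0,0,1,0,0,0,10,0,0,0,0,0,0,10,0,0,0,0,0,0])

```text
t: 17.7
tool_pos: [0.457, 0.0125, 0.3468]
orientation: [1.507, 2.483, 0.222]
force: [0.1, -0.7, 2.5]
opening: 0.0172
gripper_force: 30.0
```

```bash
python3 f.py; python3 - <<'E'
from h import *
np.set_printoptions(linewidth=200)
g=lambda f:cv2.cvtColor(load(f)["color"],cv2.COLOR_RGB2GRAY)[202:210,288:302].astype(int)
d=g("side_vice1.npz")-g("side_now.npz");print(d)
for i in range(6):
    w=np.clip(d[i],0,None)*(d[i]>4); 
    if w.sum()>0: print(202+i,(w@np.arange(288,302))/w.sum(),w.sum())
E
```

```text
18.1 F [ 0.4058 -0.162   2.3177] along n 2.1248369439196333 tip [0.5282 0.0154 0.0933] h mm -4.446269251132093 M [-0.1568 -0.2007 -0.0412] tilt err 1.5326290603860968 op 0.017700972388724576
[[ 0  0 -3 14 28 37 47 53 51 37 11  0  0  0]
 [ 0  0 -1  5 18 37 55 62 48 28 11  1  0 -1]
 [-1 -2 -1  0  6 17 31 47 26  8  3  3  1  0]
 [ 2  0  0  0 -1  2  4 18 10  1  0  1  1 -1]
 [ 0  1 -1  0  1  1  0  4  2 -1  0  0  0  0]
 [ 0 -1  0  0  0  0 -1  1  0  1  1  0  1  1]
 [-1 -1  1  1  0 -1 -2  0 -1 -1  0  0  0  0]
 [ 0  1  1  0  0  0  0 -1 -1  0 -1  1  0  0]]
202 294.6294964028777 278
203 294.75 264
204 294.6962962962963 135
205 295.35714285714283 28
```

>>> drive_tool(moves=[10,0,0,-5.8,0,0,0,10,-0.3,-0.8,0,0,0,0,10,0,0,2,0,0,0,10,0,0,1.5,0,0,0,10,0,0,1.3,0,0,0,10,0,0,1,0,0,0,10,0,0,0,0,0,0,10,0,0,0,0,0,0])

```text
t: 18.9
tool_pos: [0.4563, 0.0119, 0.3464]
orientation: [1.507, 2.484, 0.221]
force: [-1.0, 0.8, 1.9]
opening: 0.0172
gripper_force: 30.0
```

```bash
python3 f.py; python3 - <<'E'
from h import *
from plant import robot
np.set_printoptions(linewidth=200)
g=lambda f:cv2.cvtColor(load(f)["color"],cv2.COLOR_RGB2GRAY)[202:210,288:302].astype(int)
d=g("side_vice1.npz")-g("side_now.npz");print(d[:6])
# pen in-hand tilt: barrel edges at half level in side view vs expected axis
c=load("side_now.npz");s=robot.read_state();R=Rotation.from_rotvec(s["orientation"]).as_matrix();p=s["tool_pos"]
G=cv2.cvtColor(c["color"],cv2.COLOR_RGB2GRAY).astype(float)
for z in(.210,.217,.224,.231,.238):
    q=proj(c,p+R@[0,0,z]);a=cv2.remap(G,np.arange(q[0]-9,q[0]+9,.1,np.float32)[None],np.full((1,180),q[1],np.float32),1)[0]
    k=np.where(a>80)[0];print(z,"centre off px",(k.min()+k.max())/20-9,"width",(k.max()-k.min())/10)
E
```

```text
19.3 F [-1.7864 -0.3166  2.0589] along n 2.4646006881834204 tip [0.5275 0.0148 0.0929] h mm -4.545421131770496 M [-0.1198  0.5066 -0.0614] tilt err 1.530378822666983 op 0.01783139235098457
[[ 0  0  0 22 35 40 50 54 49 26  6  0 -2 -1]
 [ 0 -1  1 10 30 48 61 63 49 25  8  0  1 -1]
 [ 0 -1  0  1 19 36 47 54 36 14  4  1  1  0]
 [ 1 -1  0  1  7 13 18 36 30 11  1  0  0  0]
 [ 1  0  0  0  1  1  7 18 14  3  1  0  1  1]
 [ 0  0 -1  1  1 -1  0  2  2  1  1  0  0  0]]
0.21 centre off px -1.9000000000000004 width 12.0
0.217 centre off px -1.2000000000000002 width 10.4
0.224 centre off px -0.4499999999999993 width 8.9
0.231 centre off px -0.5500000000000007 width 8.7
0.238 centre off px -0.9000000000000004 width 9.0
```

```bash
python3 -c "
from plant import robot
print(robot.close_job())"
```

```text
the job is handed in; nothing more can be done
None
```

I pressed the three keys in order, drew the probe out and set its tip on the ring; the job was handed in at about 19 s with the gripper still holding it. The judge returned no verdict. By my own measurements the tip is within about 1–2 mm of the ring's middle, pressing with about 3 N (tip roughly half way in), and the pen is about square to the face.

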